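# Change the knob-blank feeder over to the other bin

### The arm

A 6-joint arm with a two-finger parallel gripper is mounted at the origin on the work surface. World frame = base frame: x ahead of the robot, y to its left, z up, the work surface at z = 0. Lengths are in m, angles in rad, forces in N, time in s.
With the tool pointing down it reaches from about 0.325 to 0.775 m from the base axis. Payload 5.5 kg.
Tool frame: the origin (TCP) lies between the finger pads; the fingertips stand 8 mm ahead of it and the grasp point (between the pads) lies 11 mm behind it (tcp_to_tips is the distance from the TCP to the fingertips, in m); z points along the fingers, y is the direction in which the jaws open and shut (so a half turn about z gives the same grasp; the last joint's range is limited). The gripper opens to 88 mm and grips with 3 to 60 N. Pads are 20 mm wide; open, the fingers measure 115 mm over their backs; the gripper's body (75 mm by 178 mm) begins 61 mm behind the grasp point.
Start: joints at [1.194, 0.091, 1.231, -0, 1.82, -0.057], TCP at [0.189, 0.57, 0.231] pointing down, gripper open.
Joint ranges: [-2.87, 2.87], [-0.86, 2.18], [0.17, 2.46], [-1.51, 4.65], [0.06, 2.69], [-2.65, 2.65]. Speed limits (rad/s): [2.57, 2.57, 3.01, 3.14, 3.14, 3.14].

### API

Orientations are given as a unit quaternion [w, x, y, z].
In Python, from bench import * gives the robot as it stands. Calls block until the motion is done:
- move_to(position, orientation): joint-space move of the TCP to a pose.
- move_l(position, speed=0.15, orientation=None): straight line of the TCP; orientation=None keeps the orientation; speed is the mean speed in m/s.
- movej(angles): joint-space move.
- gripper_open() and close(): open the fingers fully, or close them until they stop; the grip force is fixed at half the most.
- hold(seconds).
- inverse_kinematics(position, orientation): joint angles nearest the present ones, or None.
- state(): the state.
- get_image(name): name is "scene" or "top"; returns a dict with "frame" (400x640x3 uint8, blue, green, red), "depth" (400x640 float32, m along the optical axis (not along the pixel's ray), 0 where there is no reading), "camera_matrix" (3x3 intrinsics, pixels), "k1" (the pictures are not rectified: a ray, as slopes to the right and down, at radius r is drawn at 1 + k1 r^2 times it, then the intrinsics apply), "view" (4x4, takes a point from world to camera coordinates). Camera axes: x right, y up, looking along -z (the intrinsics and any distortion apply to the point x, -y, -z); pixel columns grow to the right and rows downward; lengths in m; the calibration is good to about 2 mm. A picture is of the moment at which its call begins.
A pose or a line that the arm cannot do raises IKError and nothing moves.
- job_done(): hands the job in, once; it reports no verdict.
The state is a dict: "time": time; "joint_pos": joint angles; "dq": joint speeds; "joint_torque": joint torques, N m; "ee_pos": TCP position; "ee_rot": TCP orientation; "ft_force": force on the tool from outside, world axes, zero at the start; "moment": the same for the moment, N m; "finger_gap": finger opening in m.
Only numpy, scipy, OpenCV 4.12 (cv2) and the standard library are available. Lean on these libraries where they do the work, as an engineer would, in place of code of your own. Each camera call takes 0.05 s, during which the arm holds its last target.

### The job

The bin this feeder is set to fill has had its share. Rock the seesaw gate over its pivot so that it feeds the other chute, and only then press the release paddle and keep it down until all five knob blanks have rolled down into that other bin; then let the paddle go. Only push and press, and pick nothing up: let the blanks run by themselves without touching them, and leave the other things on the bench where they are.

Things in the scene. Friction and masses are not known exactly. Their poses are not given: they have to be found in the camera images.
- feeder: Bench feeder, fixed. Origin at bench level straight under the rocker's pivot; z up, x from the pivot towards the magazine (away from the robot, +-0.25 rad), y to the left. Plywood foot; from each end of the rocker an aluminium chute (|y| 104 to 206 mm) runs down outwards into a bin. Its highest fixed parts, the ears that bear the release lever, end at z = 260 mm.
- magazine_end (a point): Lower end of the magazine floor, 30 mm beyond the pivot (x), z = 168 mm, above the middle of the rocker. The magazine is an open aluminium channel, 240 long, 38 wide inside, walls 28 high, that slopes down towards the robot at 0.245 rad with the five blanks in a row.
- rocker (a joint): Seesaw gate: aluminium trough 240 long (y), 85 wide, 0.37 kg, pivoted under its middle. Rad: +0.28 = left (+y) end up, feeds the right chute; -0.28 = right end up, feeds the left chute; 0 level. Top-heavy: it lies over on either stop (it starts at either, or drops there within the first second) and, pushed past level, falls to the other by itself; under 1.5 N on a tab rocks it.
- rocker_pivot (a point): Pivot of the rocker, 130 mm above the bench, axis along the feeder's x. A steel catch plate 90 mm long (y) stands on the rocker 45 mm from here towards the robot, up to 72 mm above the pivot.
- tab_left (a point): Centre of the top of the rocker's left finger tab, a plate 44 (y) x 48 (x) x 3 mm on the trough's robot side near its left end: 68 mm from the pivot towards the robot, 85 mm to the left. Height above the bench 142 mm level, 165 up, 118 down (it moves under 8 mm sideways). The trough wall, 20 high, stands 26 mm behind this point. 70 mm of free space below.
- tab_right (a point): The same point on the right finger tab, 85 mm to the right of the pivot.
- release (a joint): Steel release lever, hinged on a pin across the channel. 0 = at rest, its lip hangs in the channel and holds the blanks back; grows as the paddle is pressed, to 0.6 rad at the stop. From about 0.45 rad the blanks pass under the lip. A spring returns it: the paddle takes about 1.7 N to start, 4 N at the stop. All the blanks are in the bin about 3 s after pressing.
- paddle (a point): Centre of the top of the release paddle, a steel plate 44 (x) x 40 (y) mm, 62 mm beyond the lever's pin (+x) above the blanks; at rest 286 mm above the bench, sloping up away from the robot by 0.3 rad. Pressed to the stop this point has gone down 42 mm and 11 mm away from the robot.
- bin_left: Left bin: open grey plastic box 136 x 136 x 58 mm, wall 3 mm, standing fixed at the foot of the left chute, centre 266 mm left of the pivot. Origin under its centre, on the bench.
- bin_right: Right bin, the same, 266 mm to the right of the pivot.
- bin_left_in (a point): Centre of the left bin's inner floor.
- bin_right_in (a point): Centre of the right bin's inner floor.
- blank1: Knob blank: plain beech ball, 32 mm, 12 g; origin at its centre. First in the magazine, against the release lip.
- blank2: Knob blank: plain beech ball, 32 mm, 12 g; origin at its centre. Number 2 in the row.
- blank3: Knob blank: plain beech ball, 32 mm, 12 g; origin at its centre. Number 3 in the row.
- blank4: Knob blank: plain beech ball, 32 mm, 12 g; origin at its centre. Number 4 in the row.
- blank5: Knob blank: plain beech ball, 32 mm, 12 g; origin at its centre. Number 5 in the row.
- glue_bottle: Plastic glue bottle with an orange cap, 56 mm across, 150 tall, standing between the magazine and the left chute. Bystander; origin under its middle.
- wax_tin: Flat round wax tin, 80 mm across, 35 tall, between the magazine and the right chute. Bystander; origin under its middle.
- tape_measure: Tape measure, 66 x 36 x 64 mm, in front of the left bin. Bystander; origin under its middle.
- try_square: Try square lying flat, wooden stock 110 x 22 x 20, blade 150 mm, at the far left (origin under the stock). Bystander; origin under its middle.
- screwdriver: Screwdriver lying in front of the feeder. Bystander; origin under its middle.
- offcut: Offcut of board, 140 x 70 x 22 mm, in front of the right bin. Bystander; origin under its middle.
- hammer: Hammer lying at the far right. Bystander; origin under its middle.

How it is judged:
On the way, in this order (a step that is already met when the one before it is completed fails the run):
1. the seesaw gate lies over on its other stop, all five blanks still waiting in the magazine (distance of tab_left from where it was at the start of the episode above 0.025 m and (value of joint rocker below -0.23 rad or value of joint rocker above 0.23 rad) and x of each of blank1, blank2, blank3, blank4, blank5 in the frame of feeder above 0.04 m), for 0.2 s.
2. the release paddle is pressed, the gate staying over (distance of tab_left from where it was at the start of the episode above 0.025 m and (value of joint rocker below -0.23 rad or value of joint rocker above 0.23 rad) and value of joint release above 0.4 rad), for 0.2 s.
At the end, for the whole second after the job is handed in: The seesaw gate lies over on the stop opposite to the one it started on (within 0.05 rad), all five blanks lie inside the bin at the foot of the chute that it now feeds, and the release paddle has sprung back up (within 0.08 rad) (distance of tab_left from where it was at the start of the episode above 0.025 m and ((value of joint rocker below -0.23 rad and horizontal distance between each of blank1, blank2, blank3, blank4, blank5 and bin_left_in below 0.075 m and z of each of blank1, blank2, blank3, blank4, blank5 in the frame of bin_left_in below 0.055 m) or (value of joint rocker above 0.23 rad and horizontal distance between each of blank1, blank2, blank3, blank4, blank5 and bin_right_in below 0.075 m and z of each of blank1, blank2, blank3, blank4, blank5 in the frame of bin_right_in below 0.055 m)) and value of joint release below 0.08 rad); the robot touches nothing.
It fails at once if a blank is touched by the fingers or the arm (contact force between any of the fingers, the arm and blank1 above 0.3 N or contact force between any of the fingers, the arm and blank2 above 0.3 N or contact force between any of the fingers, the arm and blank3 above 0.3 N or contact force between any of the fingers, the arm and blank4 above 0.3 N or contact force between any of the fingers, the arm and blank5 above 0.3 N).
It fails at once if a blank is lifted above the magazine (z of any of blank1, blank2, blank3, blank4, blank5 in the frame of feeder above 0.25 m).
It fails at once if a bystander is shifted by more than 20 mm or lifted (distance of any of glue_bottle, wax_tin, tape_measure, try_square, screwdriver, offcut, hammer from where it was at the start of the episode above 0.02 m).
It also fails if it takes over 35 s, if anything falls off the work surface, if the arm or the gripper's body presses on something with over 40 N, if the wrist force passes 120 N, or if a joint passes its speed limit or range.

## Working session

There is one attempt and no reset: what is moved stays moved. The work goes in short steps, each a Python script; the robot and the scene stay as the last script left them, time stands still between calls to the robot, and variables do not carry over. Pictures are saved under pics/ and viewed, and the job is handed in when it is done.

```bash
mkdir -p pics; ls; python3 - <<'E'
from bench import *
import cv2,numpy as np
for n in("scene","top"):
    d=get_image(n); cv2.imwrite(f"pics/{n}0.png",d["frame"]); np.savez(f"{n}0.npz",**d)
    print(n,d["camera_matrix"],d["k1"],d["view"],(d["depth"]>0).mean())
s=state();print(s["time"],s["ee_pos"],s["ee_rot"],s["finger_gap"])
E
```

```text
pics
scene [[512.44357633   0.         316.72380572]
 [  0.         512.44357633 194.54996706]
 [  0.           0.           1.        ]] -0.0029679248865191756 [[-0.84569007  0.53354208 -0.01188057  0.45775892]
 [-0.36060756 -0.55488644  0.74970876  0.03552501]
 [ 0.3934088   0.63830548  0.66166126 -1.82791367]
 [ 0.          0.          0.          1.        ]] 0.9959609375
top [[442.03312874   0.         309.80805257]
 [  0.         442.03312874 197.42414577]
 [  0.           0.           1.        ]] 0.036180189836916996 [[ 0.01480843 -0.99988764 -0.00232706 -0.00943349]
 [ 0.97814606  0.01400364  0.20744681 -0.54229559]
 [-0.20739091 -0.00534816  0.97824353 -1.42631681]
 [ 0.          0.          0.          1.        ]] 0.996125
0.1 [0.18856177 0.56934269 0.2296207 ] [-1.73824225e-04  1.59255588e-01  9.87236999e-01 -8.57746955e-04] 0.08777719699673157
```

View pics/scene0.png

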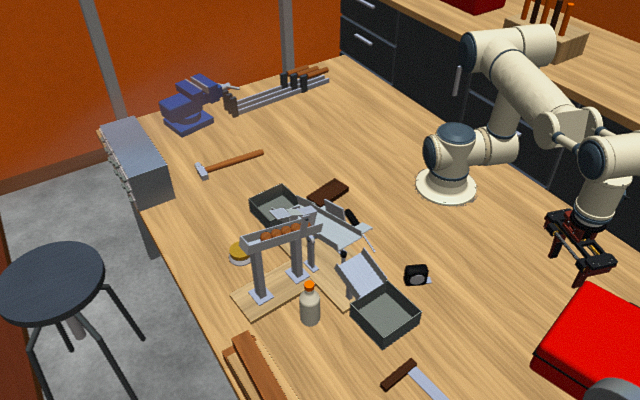

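View pics/top0.png

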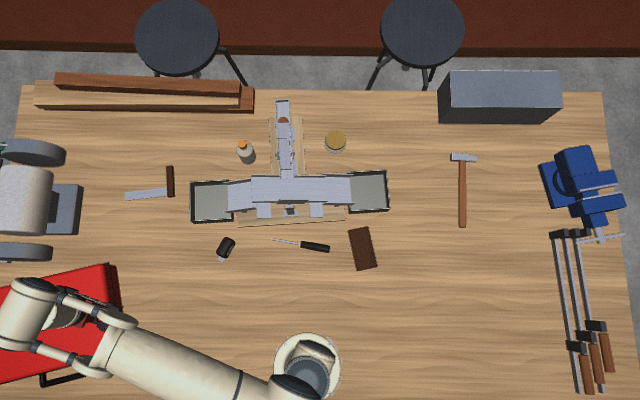

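The scene camera looks from the far side. The top view shows the left bin near (212,201), the right bin near (367,190) and the magazine running up at (283,135). I'll zoom in.

```bash
cat > h.py <<'E'
import cv2,numpy as np
def load(n): return dict(np.load(n+".npz"))
def proj(d,P):
    P=np.atleast_2d(P);c=(d["view"]@np.c_[P,np.ones(len(P))].T)[:3]
    x,y=c[0]/-c[2],-c[1]/-c[2];f=1+d["k1"]*(x*x+y*y);K=d["camera_matrix"]
    return np.c_[K[0,0]*x*f+K[0,2],K[1,1]*y*f+K[1,2]]
def ray(d,uv):
    uv=np.atleast_2d(np.float64(uv));K=d["camera_matrix"]
    a=(uv[:,0]-K[0,2])/K[0,0];b=(uv[:,1]-K[1,2])/K[1,1];x,y=a.copy(),b.copy()
    for _ in range(20):
        f=1+d["k1"]*(x*x+y*y);x,y=a/f,b/f
    R=d["view"][:3,:3];t=d["view"][:3,3]
    return -R.T@t,(R.T@np.c_[x,-y,-np.ones(len(x))].T).T   # dir scaled: depth along axis=1
def onz(d,uv,z):
    o,r=ray(d,uv);return o+r*((z-o[2])/r[:,2])[:,None]
def atdepth(d,uv):
    o,r=ray(d,uv);uv=np.atleast_2d(uv).astype(int);return o+r*d["depth"][uv[:,1],uv[:,0]][:,None]
E
python3 - <<'E'
from h import *
t=load("top0");s=load("scene0")
cv2.imwrite("pics/tz.png",cv2.resize(t["frame"][90:235,180:400],None,fx=3.6,fy=3.6,interpolation=2))
cv2.imwrite("pics/sz.png",cv2.resize(s["frame"][170:350,220:430],None,fx=3.3,fy=3.3,interpolation=2))
for uv in [(200,190),(212,202),(367,190),(288,190),(264,211),(318,211),(240,195),(335,190),(283,105),(283,118)]:print(uv,atdepth(t,uv).round(4))
E
```

```text
(200, 190) [[0.5752 0.3825 0.0011]]
(212, 202) [[5.332e-01 3.383e-01 5.000e-04]]
(367, 190) [[ 0.5841 -0.2009 -0.0012]]
(288, 190) [[0.5473 0.0675 0.1424]]
(264, 211) [[0.4747 0.1386 0.1645]]
(318, 211) [[ 0.4861 -0.0287  0.1148]]
(240, 195) [[0.5421 0.2289 0.0811]]
(335, 190) [[ 0.5649 -0.085   0.0751]]
(283, 105) [[0.799  0.0851 0.2234]]
(283, 118) [[0.752  0.0832 0.2339]]
```

View pics/tz.png

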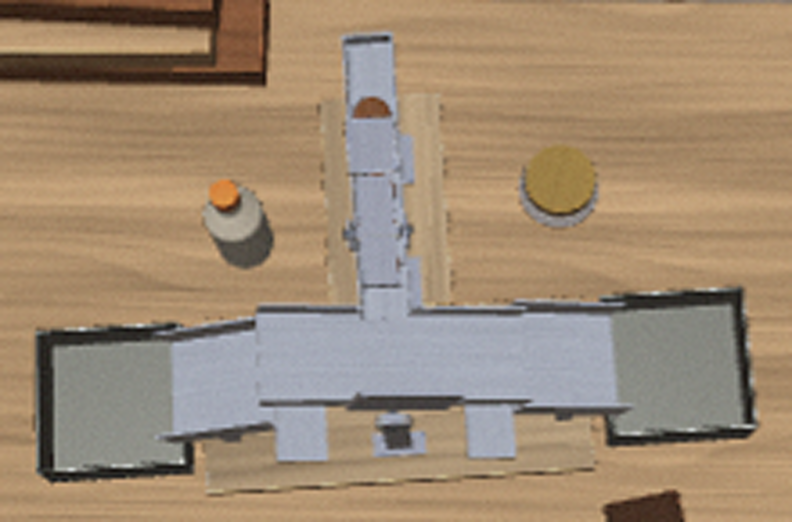

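View pics/sz.png

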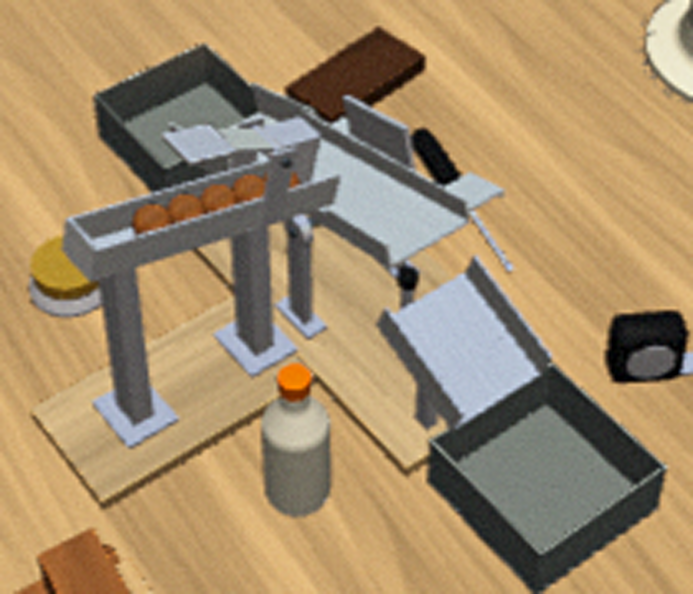

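```bash
python3 - <<'E'
from h import *
t=load("top0")
f=lambda p:(np.float64(p)+0.5)/3.6-0.5+[180,90]
L=onz(t,f([(302,432)]),.165)[0];R=onz(t,f([(491,432)]),.118)[0]
print("tabs",L,R)
Lc=onz(t,f([(302,406),(302,459),(276,432),(327,432)]),.165);print(Lc.round(4))
bl=onz(t,f([(37,330),(177,325),(191,472),(45,480)]),.058);br=onz(t,f([(605,299),(742,288),(756,433),(609,443)]),.058)
bl,br=bl.mean(0),br.mean(0);print("bins",bl,br,np.linalg.norm((bl-br)[:2]))
y=(bl-br)[:2];print("yaw bins",np.arctan2(-y[0],y[1]),"mid",(bl+br)[:2]/2)
y=(L-R)[:2];print("yaw tabs",np.arctan2(-y[0],y[1]),np.linalg.norm(y),"mid",(L+R)[:2]/2)
ch=onz(t,f([(344,40),(391,36)]),.225+.03);print("mag end",ch.mean(0))
# paddle depth cloud
for v in range(118,145,2):print(v,atdepth(t,[(u,v) for u in (280,283,286)])[:, :].round(3).tolist())
E
```

```text
tabs [0.47886721 0.14013942 0.165     ] [ 0.48980764 -0.02232935  0.118     ]
[[0.5016 0.141  0.165 ]
 [0.4554 0.1393 0.165 ]
 [0.4786 0.1624 0.165 ]
 [0.4792 0.1187 0.165 ]]
bins [0.52507569 0.32882748 0.058     ] [ 0.56684217 -0.19655865  0.058     ] 0.5270436701677769
yaw bins 0.07932989700111884 mid [0.54595893 0.06613442]
yaw tabs 0.06723719190305309 0.16283670663965893 mid [0.48433742 0.05890503]
mag end [0.80060271 0.08702583 0.255     ]
118 [[0.75, 0.092, 0.238], [0.752, 0.083, 0.234], [0.753, 0.074, 0.233]]
120 [[0.743, 0.092, 0.24], [0.743, 0.082, 0.241], [0.745, 0.074, 0.236]]
122 [[0.74, 0.092, 0.23], [0.737, 0.082, 0.24], [0.737, 0.073, 0.24]]
124 [[0.71, 0.087, 0.292], [0.711, 0.079, 0.288], [0.711, 0.07, 0.289]]
126 [[0.704, 0.087, 0.29], [0.705, 0.078, 0.289], [0.704, 0.07, 0.292]]
128 [[0.701, 0.087, 0.284], [0.7, 0.079, 0.285], [0.7, 0.07, 0.287]]
130 [[0.695, 0.087, 0.283], [0.693, 0.078, 0.287], [0.696, 0.07, 0.28]]
132 [[0.689, 0.087, 0.281], [0.69, 0.079, 0.279], [0.688, 0.069, 0.286]]
134 [[0.683, 0.087, 0.281], [0.683, 0.078, 0.283], [0.682, 0.069, 0.284]]
136 [[0.678, 0.087, 0.277], [0.678, 0.078, 0.279], [0.679, 0.07, 0.277]]
138 [[0.7, 0.093, 0.198], [0.694, 0.083, 0.217], [0.674, 0.07, 0.273]]
140 [[0.668, 0.087, 0.273], [0.668, 0.079, 0.272], [0.669, 0.07, 0.27]]
142 [[0.663, 0.087, 0.269], [0.662, 0.078, 0.272], [0.662, 0.07, 0.273]]
144 [[0.657, 0.087, 0.268], [0.657, 0.079, 0.268], [0.659, 0.07, 0.263]]
```

Tab heights (0.1645 left, 0.115 right) show that the left end is up and the gate feeds the right chute. I'll push the left tab down. Feeder yaw is about 0.075, and the paddle centre is about (0.693, 0.078, 0.286). Next: close the gripper, then check IK and push the tab with the jaw axis along feeder x.

```bash
cat > r.py <<'E'
from bench import *
from h import *
from scipy.spatial.transform import Rotation as Ro
YAW=0.075
X=np.array([np.cos(YAW),np.sin(YAW),0]);Y=np.array([-np.sin(YAW),np.cos(YAW),0])
def down(ydir):
    z=np.array([0,0,-1.]);y=np.asarray(ydir,float);x=np.cross(y,z)
    q=Ro.from_matrix(np.c_[x,y,z]).as_quat();return [q[3],q[0],q[1],q[2]]
def best(p,ax):
    c=[]
    for s in(1,-1):
        q=down(s*ax);j=inverse_kinematics(list(p),q)
        if j is not None:c.append((np.abs(np.array(j)-state()["joint_pos"]).max(),q,np.round(j,3)))
    return min(c,key=lambda a:a[0])
E
python3 - <<'E'
from r import *
tab=np.array([.4789,.1401,0])-.006*X+.004*Y
p=tab+[0,0,.25];m,q,j=best(p,X);print(m,j)
pd=np.array([.693,.078,.34]);m2,q2,j2=best(pd,Y);print(m2,j2)
close();move_to(list(p),q);print(state()["time"],state()["ee_pos"],state()["ft_force"])
move_l([*p[:2],.185],.15)
for z in np.arange(.180,.134,-.005):
    move_l([*p[:2],z],.1);s=state();print(round(s["time"],2),z,s["ft_force"].round(2) if hasattr(s["ft_force"],"round") else s["ft_force"])
    if abs(np.array(s["ft_force"])[2])>8:break
hold(.3);d=get_image("top");np.savez("top1.npz",**d)
move_l([*p[:2],.25],.2)
hold(.3)
for n in("scene","top"):
    d=get_image(n);np.savez(n+"2.npz",**d)
    cv2.imwrite(f"pics/{n}2.png",cv2.resize(d["frame"][90:310,180:440],None,fx=2.7,fy=2.7,interpolation=2))
print(state()["time"])
E
```

```text
0.9681042707746912 [ 0.226 -0.189  1.467 -0.     1.863  0.151]
1.5258276169654348 [ 0.063  0.45   0.61  -0.     2.082 -1.582]
3.3 [0.47248893 0.14437431 0.2499496 ] [-0.37096343 -0.01560596  1.20871639]
4.13 0.18 [-0.17  0.91 -0.14]
4.38 0.175 [-0.03 -0.53  0.3 ]
4.63 0.16999999999999998 [ 0.29 -0.22 -0.4 ]
4.88 0.16499999999999998 [-0.21  0.01  0.72]
5.13 0.15999999999999998 [-0.3  -0.8   0.09]
5.38 0.15499999999999997 [-0.75  0.03  1.19]
5.63 0.14999999999999997 [0.59 0.43 0.7 ]
5.88 0.14499999999999996 [-0.66 -0.02  0.57]
6.13 0.13999999999999996 [-0.26  0.6   0.18]
6.38 0.13499999999999995 [-0.16  0.07 -0.49]
7.8583
```

View pics/scene2.png

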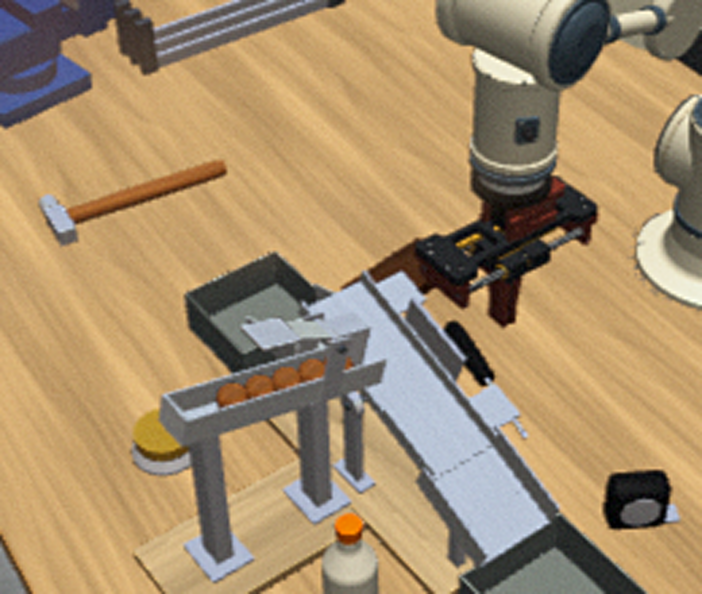

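```bash
python3 - <<'E'
from h import *
t=load("top2")
for v in(205,208,211,214):print(v,atdepth(t,[(u,v) for u in range(308,330,3)])[:,2].round(3))
E
```

```text
205 [0.162 0.169 0.164 0.165 0.17  0.015 0.011 0.008]
208 [0.155 0.166 0.166 0.165 0.171 0.018 0.017 0.017]
211 [0.165 0.162 0.161 0.163 0.177 0.017 0.012 0.015]
214 [0.16  0.163 0.163 0.166 0.013 0.019 0.012 0.02 ]
```

The scene view shows the gate over: the trough's left end meets the left chute at about (470,480), and the right tab is up at 0.165. The blanks are still in the magazine at about (230–345, 370–395). Now I'll press the paddle along its arc.

```bash
python3 - <<'E'
from r import *
c=np.array([.691,.0785,0])
p=c+[0,0,.34];_,q,j=best(p,Y);print(j)
e=np.array(state()["ee_pos"]);move_l([*e[:2],.33],.25)
move_to(list(p),q)
hold(.2);f0=np.mean([np.array(state()["ft_force"]) for _ in range(3)],0);print("f0",f0.round(2))
move_l(list(c+[0,0,.303]),.1)
r=.0735;a0=.567
path=[]
for a in np.arange(.05,.605,.05):
    dx=r*(np.cos(a0-a)-np.cos(a0));dz=r*(np.sin(a0-a)-np.sin(a0))
    tip=.286+dz+.010*abs(np.tan(.3-a)); P=c+dx*X+[0,0,tip+.008]
    move_l(list(P),.08);fs=[]
    for _ in range(3):hold(.02);fs.append(np.array(state()["ft_force"])-f0)
    f=np.mean(fs,0);print(round(state()["time"],2),round(a,2),P.round(4),f.round(2))
    if f[2]>15:break
hold(.3)
for n in("scene","top"):
    d=get_image(n);np.savez(n+"3.npz",**d)
    cv2.imwrite(f"pics/{n}3.png",cv2.resize(d["frame"][90:310,180:440],None,fx=2.7,fy=2.7,interpolation=2))
print(state()["time"])
E
```

```text
[ 0.064  0.443  0.619 -0.     2.08   1.56 ]
f0 [-0.11  0.08 -1.64]
10.64 0.05 [0.6929 0.0786 0.2934] [0.3  0.17 2.26]
10.94 0.1 [0.6946 0.0788 0.2896] [ 0.88 -0.09  2.47]
11.24 0.15 [0.6962 0.0789 0.2858] [ 0.92 -0.24  2.97]
11.54 0.2 [0.6976 0.079  0.2819] [ 0.72 -0.4   2.86]
11.84 0.25 [0.6988 0.0791 0.2779] [1.01 0.15 3.  ]
12.14 0.3 [0.6999 0.0792 0.2739] [1.77 0.48 3.37]
12.44 0.35 [0.7008 0.0792 0.2708] [1.23 0.54 3.86]
12.74 0.4 [0.7014 0.0793 0.2677] [0.82 0.42 5.98]
13.04 0.45 [0.702  0.0793 0.2646] [2.01 0.29 6.19]
13.34 0.5 [0.7023 0.0793 0.2615] [1.94 0.2  6.59]
13.64 0.55 [0.7025 0.0794 0.2583] [2.47 0.14 6.7 ]
13.94 0.6 [0.7024 0.0794 0.2552] [2.55 0.23 9.48]
14.3417
```

View pics/scene3.png

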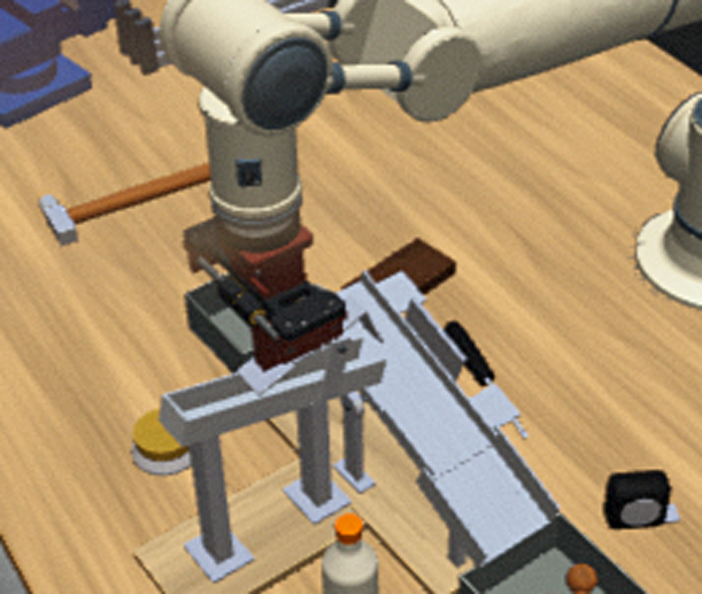

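The paddle is down and the magazine looks empty, with a blank in the left bin at about (580,577). I'll hold it down and look again.

```bash
python3 - <<'E'
from r import *
hold(2.5)
f=[get_image(n)["frame"] for n in("scene","top")]
a=cv2.resize(f[0][180:360,240:440],(400,360),interpolation=2);b=cv2.resize(f[1][90:270,180:380],(400,360),interpolation=2)
cv2.imwrite("pics/both4.png",np.hstack([a,b]));print(state()["time"],state()["ft_force"])
E
```

```text
16.9417 [2.125096   0.76660872 7.68963402]
```

View pics/both4.png

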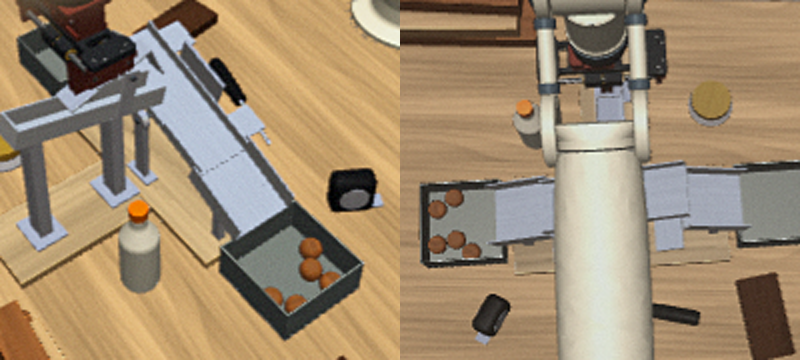

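All five blanks are in the left bin, at about (438–472, 198–250) in the right panel. Next I'll let the paddle up and retreat.

```bash
python3 - <<'E'
from r import *
c=np.array([.691,.0785,0])
move_l([.699,.079,.278],.08);move_l(list(c+[0,0,.303]),.1);move_l(list(c+[0,0,.36]),.2)
move_l([.50,.06,.36],.25);hold(.5)
d=get_image("top");np.savez("top5.npz",**d);s=get_image("scene")
a=cv2.resize(s["frame"][180:360,240:440],(400,360),interpolation=2);b=cv2.resize(d["frame"][90:270,180:380],(400,360),interpolation=2)
cv2.imwrite("pics/both5.png",np.hstack([a,b]));print(state()["time"],state()["ft_force"])
for v in range(122,146,4):print(v,atdepth(d,[(280,v),(283,v),(286,v)])[:,[0,2]].round(3).tolist())
print(atdepth(d,[(316,211)]))
E
```

```text
19.75 [0.45326234 0.43260824 0.25861319]
122 [[0.748, 0.211], [0.748, 0.21], [0.748, 0.212]]
126 [[0.704, 0.29], [0.705, 0.289], [0.705, 0.288]]
130 [[0.526, 0.733], [0.525, 0.735], [0.525, 0.735]]
134 [[0.516, 0.738], [0.516, 0.739], [0.515, 0.742]]
138 [[0.507, 0.741], [0.507, 0.743], [0.507, 0.741]]
142 [[0.499, 0.742], [0.5, 0.741], [0.499, 0.744]]
[[ 0.47727293 -0.0218776   0.16301442]]
```

View pics/both5.png

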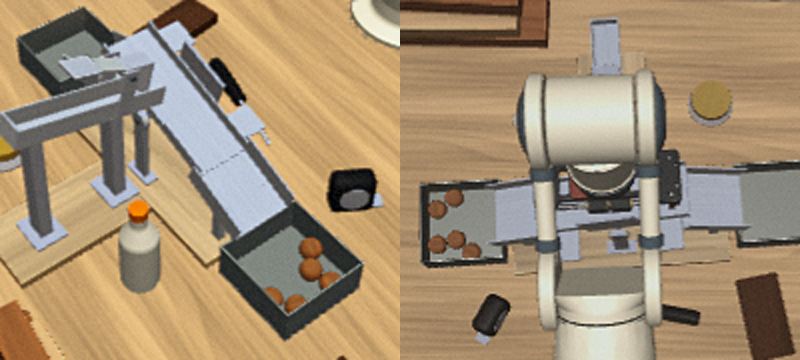

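The paddle reads the same height as at the start (0.290 m at x = 0.704). The right tab is up at 0.163 m, all five blanks are in the left bin, and the arm is clear. I'll hand in.

```bash
python3 -c "
from bench import *
job_done()"
```

```text
the job is handed in; nothing more can be done
```

I pushed the left finger tab down, so the gate rocked from the right chute to the left. Then I pressed the release paddle to about its stop (about 9.5 N peak) and held it until all five blanks had rolled into the left bin. After that I let the paddle go, moved the arm clear, and handed the job in about 20 s into the 35 s allowed.

**Last checks:**
- **Blanks:** both cameras show all five in the left bin.
- **Gate:** the right tab was up at 0.163 m (nominal 0.165 m), so the gate is over on its new stop.
- **Paddle:** it was back at its starting height, 0.29 m at x = 0.704.
- **Contact:** the wrist force was within noise, with the arm clear of everything.
- **Bystanders:** the ones in the last pictures look unmoved. I judged this by eye and did not measure it; the try square and hammer were outside those crops, and the arm never went near them.

**Disagreement:** the pivot position worked out from the bins and from the tabs differed by about 6 mm in x. It didn't matter, because I aimed at the tab and paddle positions measured directly.

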